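# Dock a board carrier behind a drop-front gate

## Task

On the white docking station, pull the bottom-hinged front gate all the way down, and with the gate down push the board carrier straight in until it stops, its sleeve fully home on the spigot at the back. Then push the gate back up until it is fully shut, and leave everything else on the bench where it is.

Things in the scene. Friction and masses are not known exactly. Their poses are not given: they have to be found in the camera images.
- station: white docking station fixed to the bench, 200 mm wide. Origin on the bench under the gate's hinge; x into the station (away from the robot), z up. Floor 12 mm high, with two low rails guiding the carrier along x (1.5 mm play). Side walls rise at 45 deg to 95 mm at x = 100 mm. Clear roof, top at 99 mm, only over x = 136 to 211 mm; open above in front of it once the gate is down
- spigot_root (a point): root of the steel spigot on the inner face of the back wall (station x = 197, z = 35 mm); the spigot is 13 mm thick, with a tapered nose, and points 30 mm towards the front. Visible through the clear roof
- gate (a joint): angle of the gate, rad: 0 = shut, leaning 45 deg back from vertical into the station; 1.65 = fully down against its stop, where it slopes outward 40 deg above level. A stiff hinge: it stays where it is left and moves with about 3 to 6 N at the bar
- gate_hinge (a point): middle of the gate's hinge line, 25 mm above the bench; the hinge runs along the station's y
- gate_bar (a point): middle of the gate's handle: a round bar 10 mm thick, 140 mm long, parallel to the hinge and 142 mm from it. The leaf (168 mm wide, 8 mm thick) ends 105 mm from the hinge in the same plane, leaving a 32 mm open gap to the bar but for posts 66 mm either side of the middle. Shut, the bar is 125 mm up and 100 mm behind the hinge; down, 117 mm up and 108 mm in front of it
- carrier: loose black carrier between the rails: plate 100 mm long (x), 70 wide, 8 thick, small green board on it. Origin under its centre; x to the station's back. On its rear end a steel sleeve along x (26 mm outside, 19 bore, 30 long), axis 23 mm up. Starts 35 to 55 mm short of home; home (plate against the back wall, sleeve over the whole spigot) its origin is at station x = 147 mm
- carrier_tab (a point): middle of the front face of the carrier's upright push tab (44 mm wide, 35 mm high, 6 mm thick) at the plate's front edge; 25.5 mm above the carrier's underside, 50 mm in front of its origin; the tab's top is 55 mm above the bench
- flux_bottle: bystander: small capped bottle, 36 mm across, 85 mm tall, beside the station; origin under its centre
- screwdriver: bystander: screwdriver 150 mm long lying beside the station; origin under its middle
- solder_reel: bystander: metal reel 56 mm across, 40 mm tall; origin under its centre
- swab_jar: bystander: lidded jar 60 mm across, 70 mm tall; origin under its centre
- spare_board: bystander: loose green circuit board 160 x 110 mm on four 8 mm feet; origin under its centre
- brush: bystander: brush 160 mm long lying down; origin under its middle
- tweezers: bystander: steel tweezers 130 mm long lying down; origin under their middle
Things that resemble listed ones, but are neither listed nor needed, are in the scene too. What is shaped like the carrier but orange or pink is not meant.

How it is judged (in metres and radians):
On the way, in this order (a step that is already met when the one before it is completed fails the run):
1. the gate is pulled all the way down (value of joint gate above 1.5 rad), for 0.2 s.
2. with the gate still down, the carrier is pushed home, its sleeve over the spigot (value of joint gate above 1.3 rad and x of carrier in the frame of station above 0.142 m and z of carrier in the frame of station below 0.017 m and angle between the x axis of carrier and the x axis of station, either way round below 0.08 rad), for 0.2 s.
At the end, for the whole second after the job is handed in: The gate is shut to within 0.08 rad (about 11 mm at the bar), and the carrier lies on the station's floor, flat (underside at most 5 mm above it), straight within 0.08 rad and within 5 mm of home (sleeve over the spigot), at rest (value of joint gate below 0.08 rad and linear speed of carrier below 0.02 m/s and x of carrier in the frame of station above 0.142 m and z of carrier in the frame of station below 0.017 m and angle between the x axis of carrier and the x axis of station, either way round below 0.08 rad); the robot touches nothing.
It fails at once if one of the seven bystanders is moved more than 40 mm (distance of any of flux_bottle, screwdriver, solder_reel, swab_jar, spare_board, brush, tweezers from where it was at the start of the episode above 0.04 m).
It also fails if it takes over 64 s, if anything falls off the work surface, if the arm or the gripper's body presses on something with over 40 N, if the wrist force passes 120 N, or if a joint passes its speed limit or range.

## Robot

A 6-joint arm with a two-finger parallel gripper is mounted at the origin on the work surface. World frame = base frame: x ahead of the robot, y to its left, z up, the work surface at z = 0. Lengths are in m, angles in degrees, forces in N, time in s.
With the tool pointing down it reaches from about 0.375 to 0.9 m from the base axis. Payload 3.1 kg.
Tool frame: the origin (TCP) lies between the finger pads; the fingertips stand 11 mm ahead of it and the grasp point (between the pads) lies 8 mm behind it; z points along the fingers, y is the line along which they close (so a half turn about z gives the same grasp; the last joint's range is limited). The gripper opens to 87 mm and grips with 3 to 60 N. Pads are 19 mm wide; open, the fingers measure 117 mm over their backs; the gripper's body (75 mm by 190 mm) begins 51 mm behind the grasp point.
Start: joints at [59.559, 30.224, 82.088, -0, 67.689, -10.227], TCP at [0.216, 0.586, 0.234] pointing down, gripper open.
Joint ranges: [-176.69, 176.69], [-43.24, 126.21], [12.49, 139.97], [-82, 262], [0, 151.66], [-163.58, 163.58]. Speed limits (degrees/s): [159.86, 159.86, 180, 180, 180, 180].

## Interface

Orientations are given as a 3x3 rotation matrix whose columns are the frame's x, y, z axes.
In Python, from rig import bot, viewer, workorder, models gives the robot as it stands.
- The arm moves only by the shell command python3 -m jog 'ROWS'. ROWS is JSON, a list of rows, each a list of 7 numbers: the opening, from 0 (shut) to 1 (fully open), then the shift along the tool's x, y, z in m, then the turn, a rotation vector about the tool's x, y, z in degrees. In form: [[claw, x, y, z, ax, ay, az], ...]. A call has 1 to 20 rows; each row is the pose to reach, as a shift and turn from the pose commanded when the call began, along the tool's axes at that moment; what a row does not reach only later rows make up. A row lasts 1/8 s, in which the tool goes at most 62.5 mm and 10.7 degrees, less where a joint would pass 70% of its speed; a pose out of reach is approached as far as the arm can. A call with a gripper value outside its range is refused whole. The fingers move at their own pace and stop on an object; the grip force is fixed at half the most. Time passes only in rows, so rows that repeat a pose let the fingers close. It gives the time, the measured TCP pose, the force, the opening and the grip force at its end, in the units of the state.
- bot.read_state(): the state, without advancing time (a new reading comes with each control period).
- viewer.capture(name): name is "scene" or "side" or "wrist"; returns (picture, depth): 480x640x3 uint8, blue, green, red; 480x640 float32, m along the optical axis (not along the pixel's ray), 0 where there is no reading.
- viewer.camera_info(name): a dict with "fx", "fy", "cx", "cy" (pixels), "world_to_cam" (4x4, takes a point from world to camera coordinates). Camera axes: x right, y down, z forward; pixel columns grow to the right and rows downward; lengths in m; the calibration is good to about 2 mm. A picture is of the moment at which its call begins: read the wrist's pose just before it. camera_info takes no time and is no camera call; for the wrist camera it gives the pose at the moment of the call.
- workorder.hand_in(): hands the job in; it is judged then, once.
Trained networks look in the newest picture that a camera, given by its name, has taken for a name from the list of things; names that differ only in an ending like _2 or _b are one class to them, and where a whole thing is asked for, a point or a joint stands for the part that bears it (a point fixed in the world has none). Each returns a list of dicts, best first, with "p" (0 to 1); they miss things now and then, are a little off and sometimes report something else, mostly with a low value. They report only what shows in the picture. A call takes as long as a camera call. They do not tell look-alikes from the thing itself.
- models.outline_of(camera, thing): "mask" (480x640 bool, what is visible of it).
- models.tip_of(camera, thing): "xyz" ([x, y, z] in m, in world coordinates, good to about 4 mm: a listed point, or the origin of a listed thing).
The state is a dict: "time_s": time; "joint_positions": joint angles; "qvel": joint speeds; "tau": joint torques, N m; "position": TCP position; "tcp_rot": TCP orientation; "force": force on the tool from outside, world axes, zero at the start; "moment": the same for the moment, N m; "opening": opening from 0.0 (shut) to 1.0 (fully open); "grasp_force": force on a finger pad.
Only numpy, scipy, OpenCV 4.12 (cv2) and the standard library are available. Lean on these libraries where they do the work, as an engineer would, in place of code of your own. Each camera call takes 0.05 s, during which the arm holds its last target. There are 200 camera calls.

## Working session

There is one attempt and no reset: what is moved stays moved. The work goes in short steps, Python scripts to look and compute and a shell command to move; the robot and the scene stay as the last step left them, time stands still between calls to the robot, and variables do not carry over. Pictures are saved under pics/ and viewed, at most 10 in all, crops included, and the job is handed in when it is done.

```bash
mkdir -p pics; ls; python3 - <<'E'
from rig import bot, viewer, workorder, models
import cv2,numpy as np
a,_=viewer.capture("scene"); b,_=viewer.capture("side")
cv2.imwrite("pics/s1.png",a); cv2.imwrite("pics/d1.png",b)
for c in ("scene","side"):
  for t in ("station","spigot_root","gate_hinge","gate_bar","carrier","carrier_tab"):
    try: print(c,t,[(np.round(r["xyz"],3).tolist(),round(r["p"],2)) for r in models.tip_of(c,t)])
    except Exception as e: print(c,t,e)
s=bot.read_state();print(s["time_s"],s["tcp_rot"],s["position"])
E
```

```text
pics
scene station [([0.598, -0.092, 0.0], 0.79), ([0.794, -0.08, 0.035], 0.7), ([0.549, 0.482, -0.001], 0.61)]
scene spigot_root [([0.793, -0.078, 0.037], 0.97), ([0.639, -0.087, 0.034], 0.48)]
scene gate_hinge []
scene gate_bar [([0.674, -0.083, 0.143], 0.6), ([0.691, -0.078, 0.011], 0.57)]
scene carrier [([0.392, -0.107, -0.002], 0.98), ([0.529, -0.302, -0.0], 0.82), ([0.688, -0.082, 0.009], 0.8)]
scene carrier_tab [([0.64, -0.088, 0.039], 0.66), ([0.496, -0.264, 0.024], 0.65), ([0.44, -0.107, 0.024], 0.64)]
side station [([0.588, -0.089, -0.004], 0.97)]
side spigot_root [([0.787, -0.079, 0.036], 0.86), ([0.594, -0.09, 0.025], 0.5)]
side gate_hinge [([0.591, -0.088, 0.026], 0.81)]
side gate_bar [([0.676, -0.086, 0.137], 0.88)]
side carrier [([0.396, -0.106, -0.002], 0.86), ([0.696, -0.083, 0.012], 0.72), ([0.529, -0.304, 0.005], 0.72)]
side carrier_tab [([0.495, -0.262, 0.028], 0.93), ([0.646, -0.086, 0.039], 0.55)]
0.7 [[-9.38388963e-01  3.45580893e-01  3.79832785e-06]
 [ 3.45580893e-01  9.38388962e-01  5.72768413e-05]
 [ 1.62294730e-05  5.50605853e-05 -9.99999998e-01]] [0.21591537 0.58649272 0.23358442]
```

View pics/s1.png

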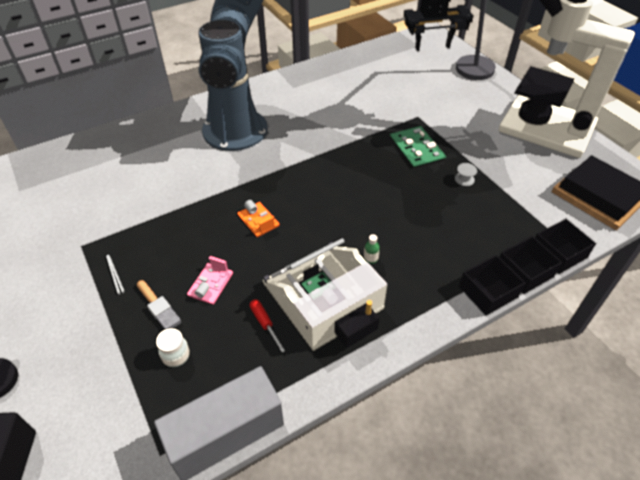

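View pics/d1.png

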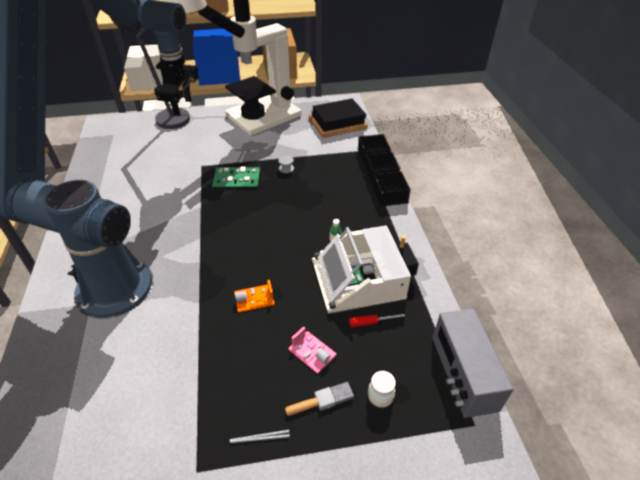

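```bash
cat > h.py <<'E'
from rig import bot, viewer, workorder, models
import cv2,numpy as np
from scipy.spatial.transform import Rotation as Ro
H=np.array([0.594,-0.0895,0.]); YAW=3.3   # station frame (estimate)
try: H,YAW=__import__('json').load(open('st.json')); H=np.array(H)
except OSError: pass
def S(x,y,z):   # station -> world
    return H+Ro.from_euler('z',YAW,degrees=True).apply([x,y,z])
def inv(p): return Ro.from_euler('z',-YAW,degrees=True).apply(np.array(p)-H)
def Rt(yaw,tilt=0): # tool down, y axis at station yaw `yaw`; tilt about station y (+ leans body towards robot)
    a=np.radians(yaw); y=np.array([np.cos(a),np.sin(a),0]); z=np.array([0,0,-1.]); x=np.cross(y,z)
    return (Ro.from_euler('z',YAW,degrees=True)*Ro.from_euler('y',-tilt,degrees=True)).as_matrix()@np.c_[x,y,z]
def row(p,R=None):
    s=bot.read_state(); R0=np.array(s["tcp_rot"]); 
    d=R0.T@(np.array(p)-s["position"])
    r=np.zeros(3) if R is None else Ro.from_matrix(R0.T@R).as_rotvec(degrees=True)
    return np.round(d,4).tolist(),np.round(r,1).tolist()
def stat():
    s=bot.read_state(); print(s["time_s"],"st-frame TCP",np.round(inv(s["position"]),4),"F",np.round(s["force"],1),"op",round(s["opening"],3),"gf",s["grasp_force"],"j",np.round(s["joint_positions"],0))
E
python3 - <<'E'
from h import *
print(row(S(0.03,0,0.33),Rt(0)))
a=cv2.imread("pics/d1.png"); cv2.imwrite("pics/c1.png",cv2.resize(a[200:370,230:430],None,fx=3.5,fy=3.5,interpolation=cv2.INTER_CUBIC))
E
```

```text
([-0.6159, -0.4917, -0.0965], [0.0, -0.0, 66.5])
```

View pics/c1.png

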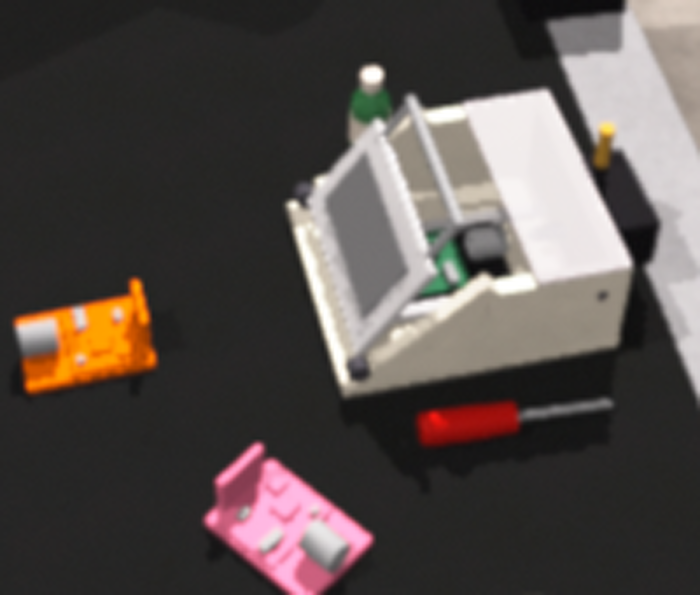

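In the side picture, three things are carrier-shaped: an orange one at (255,297), a pink one at (312,350), and the black one with a green board inside the white station at (365,270). I choose the black one. The crop shows the gate leaning back at (335,250), its bar from (347,228) to (362,263), and the screwdriver and bottle beside the station.

```bash
python3 -m jog '[[1,-0.616,-0.492,-0.096,0,0,66.5],[1,-0.616,-0.492,-0.096,0,0,66.5],[1,-0.616,-0.492,-0.096,0,0,66.5],[1,-0.616,-0.492,-0.096,0,0,66.5],[1,-0.616,-0.492,-0.096,0,0,66.5],[1,-0.616,-0.492,-0.096,0,0,66.5],[1,-0.616,-0.492,-0.096,0,0,66.5],[1,-0.616,-0.492,-0.096,0,0,66.5],[1,-0.616,-0.492,-0.096,0,0,66.5],[1,-0.616,-0.492,-0.096,0,0,66.5],[1,-0.616,-0.492,-0.096,0,0,66.5],[1,-0.616,-0.492,-0.096,0,0,66.5],[1,-0.616,-0.492,-0.096,0,0,66.5],[1,-0.616,-0.492,-0.096,0,0,66.5],[1,-0.616,-0.492,-0.096,0,0,66.5],[1,-0.616,-0.492,-0.096,0,0,66.5]]'; python3 - <<'E'
from h import *
stat()
a,_=viewer.capture("wrist"); cv2.imwrite("pics/w1.png",a)
viewer.capture("side");viewer.capture("scene")
for c in ("wrist","side","scene"):
  for t in ("spigot_root","gate_hinge","gate_bar","carrier","carrier_tab","station"):
    print(c,t,[(np.round(inv(r["xyz"]),4).tolist(),round(r["p"],2)) for r in models.tip_of(c,t)])
E
```

```text
time_s: 2.7
position: [0.6232, -0.0865, 0.3295]
tcp_rot: [[-0.059, 0.998, -0.001], [0.998, 0.059, 0.001], [0.001, -0.001, -1.0]]
force: [-0.3, -1.1, 0.0]
opening: 1.002
grasp_force: 0.0
2.7 st-frame TCP [0.0293 0.0013 0.3295] F [-0.3 -1.1  0. ] op 1.002 gf 0.0 j [-18.  26.  74.   0.  80. -21.]
wrist spigot_root []
wrist gate_hinge [([0.0046, -0.0017, 0.0254], 0.92), ([0.1076, -0.1542, -0.0043], 0.63), ([0.073, 0.1656, -0.0013], 0.53)]
wrist gate_bar []
wrist carrier [([-0.1965, -0.0055, -0.0004], 0.94), ([-0.0789, -0.2094, 0.0021], 0.77), ([0.0985, -0.0015, 0.0156], 0.59)]
wrist carrier_tab [([-0.1481, 0.0009, 0.0251], 0.85), ([-0.1092, -0.1712, 0.0253], 0.67)]
wrist station [([-0.0005, 0.0032, -0.0007], 0.68)]
side spigot_root []
side gate_hinge [([-0.0001, 0.0001, 0.0243], 0.88)]
side gate_bar [([0.0813, 0.002, 0.1401], 0.98), ([0.0585, -0.3605, -0.0009], 0.3)]
side carrier [([-0.0778, -0.2075, 0.0055], 0.96), ([0.1007, 0.0013, 0.0119], 0.7), ([-0.202, -0.0067, -0.0031], 0.7), ([-0.2362, -0.3937, -0.0054], 0.42), ([0.0586, -0.3647, -0.0008], 0.33)]
side carrier_tab [([-0.1132, -0.1674, 0.0275], 0.95), ([-0.1516, -0.0032, 0.0199], 0.73), ([0.052, -0.0027, 0.0401], 0.71)]
side station [([-0.0022, -0.0016, -0.0005], 0.75)]
scene spigot_root [([0.2033, -0.0041, 0.0349], 0.89), ([0.0799, 0.0001, 0.1433], 0.47)]
scene gate_hinge [([-0.2411, -0.4002, -0.0002], 0.49)]
scene gate_bar [([0.0814, 0.002, 0.1424], 0.85)]
scene carrier [([0.0978, 0.0039, 0.0094], 0.85), ([-0.0789, -0.2086, -0.0022], 0.71), ([-0.2026, -0.008, -0.0024], 0.58)]
scene carrier_tab [([0.0449, 0.0, 0.0381], 0.95), ([-0.1071, -0.1699, 0.0257], 0.58)]
scene station [([0.0536, -0.3617, 0.0035], 0.59)]
```

View pics/w1.png

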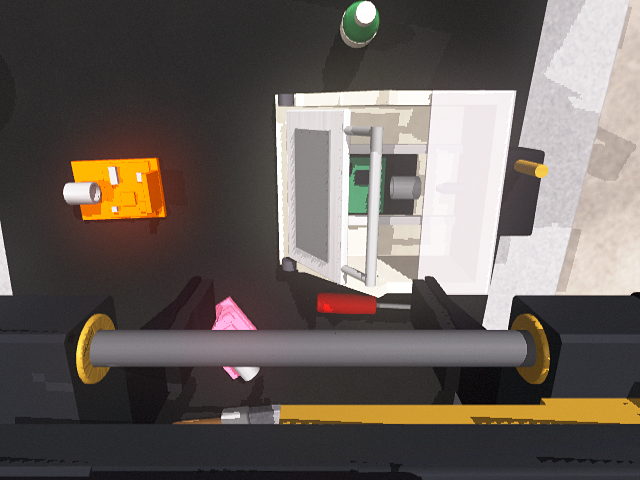

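The wrist picture shows the station with its bar from (376,130) to (372,283), and the carrier and its sleeve behind it at (365,185) to (405,187). The fingers are at the bottom. The gate starts slightly open, about 0.17 rad. Next I measure the bar and walls by depth.

```bash
python3 - <<'E'
from h import *
a,d=viewer.capture("wrist"); c=viewer.camera_info("wrist"); M=np.linalg.inv(c["world_to_cam"])
v,u=np.mgrid[0:480,0:640]
P=np.stack([(u-c["cx"])/c["fx"]*d,(v-c["cy"])/c["fy"]*d,d,np.ones_like(d)],-1)@M.T
W=inv(P[...,:3].reshape(-1,3)).reshape(480,640,3); W[d==0]=np.nan
def fit(m,n):
    p=W[m]; p=p[np.isfinite(p).all(1)]; k=np.polyfit(p[:,1],p[:,0],1); print(n,len(p),"mean",np.round(p.mean(0),4),"x at y=0",round(k[1],4),"yaw err deg",round(-np.degrees(np.arctan(k[0])),2), "yrange",np.round([p[:,1].min(),p[:,1].max()],3), "zmax",p[:,2].max().round(4))
roi=(u>330)&(u<420)&(v>110)&(v<292)
fit(roi&(W[...,2]>.135)&(W[...,2]<.16),"bar")
# outer wall tops / back wall
for vv in (95,100,105,110,270,280,285,290): print(vv,[np.round(W[vv,x],3).tolist() for x in (400,)])
for vv in (120,190,270): print(vv,[np.round(W[vv,x],3).tolist() for x in (276,280,285,500,508,514)])
E
```

```text
bar 1943 mean [0.0794 0.0037 0.1447] x at y=0 0.0794 yaw err deg 0.12 yrange [-0.071  0.069] zmax 0.1486
95 [[0.109, 0.094, 0.094]]
100 [[0.109, 0.089, 0.094]]
105 [[0.126, 0.086, 0.012]]
110 [[0.127, 0.081, 0.011]]
270 [[0.125, -0.088, 0.067]]
280 [[0.12, -0.089, 0.093]]
285 [[0.12, -0.093, 0.095]]
290 [[0.12, -0.1, 0.094]]
120 [[-0.012, 0.07, 0.01], [-0.007, 0.071, 0.011], [-0.0, 0.071, 0.032], [0.2, 0.072, 0.099], [0.208, 0.072, 0.098], [0.26, 0.07, 0.002]]
190 [[-0.015, -0.011, 0.001], [-0.009, -0.009, 0.012], [-0.003, -0.009, 0.012], [0.209, 0.007, 0.098], [0.229, 0.002, 0.073], [0.235, 0.002, 0.074]]
270 [[-0.018, -0.114, 0.001], [-0.013, -0.114, 0.001], [-0.006, -0.115, -0.001], [0.269, -0.115, 0.002], [0.28, -0.115, -0.0], [0.287, -0.115, -0.0]]
```

```bash
python3 -m jog '[[1,-0.001,0.051,0,0,0,0],[1,-0.001,0.051,0.05,0,0,0],[1,-0.001,0.051,0.1,0,0,0],[1,-0.001,0.051,0.15,0,0,0],[1,-0.001,0.051,0.193,0,0,0],[1,-0.001,0.051,0.193,0,0,0],[0,-0.001,0.051,0.193,0,0,0],[0,-0.001,0.051,0.193,0,0,0],[0,-0.001,0.051,0.193,0,0,0],[0,-0.001,0.051,0.193,0,0,0],[0,-0.001,0.051,0.193,0,0,0],[0,-0.001,0.051,0.193,0,0,0]]'; python3 - <<'E'
from h import *
stat()
th0=np.arctan2(.0805,.116); s=inv(bot.read_state()["position"])
for g in np.arange(0.178,1.72,0.1):
    a=np.pi/4-g; print(round(g,2),np.round([.142*np.sin(a)-.0805,.142*np.cos(a)-.116],3))
E
```

```text
time_s: 5.3
position: [0.6749, -0.0861, 0.1366]
tcp_rot: [[-0.057, 0.998, -0.0], [0.998, 0.057, 0.0], [0.0, -0.0, -1.0]]
force: [-0.3, 0.0, 0.3]
opening: 0.403
grasp_force: 0.0
5.3 st-frame TCP [ 0.081  -0.0013  0.1366] F [-0.3  0.   0.3] op 0.403 gf 0.0 j [-17.  41.  78.   0.  61. -20.]
0.18 [0.001 0.001]
0.28 [-0.012  0.008]
0.38 [-0.024  0.014]
0.48 [-0.038  0.019]
0.58 [-0.051  0.023]
0.68 [-0.065  0.025]
0.78 [-0.079  0.026]
0.88 [-0.094  0.025]
0.98 [-0.108  0.023]
1.08 [-0.121  0.02 ]
1.18 [-0.135  0.015]
1.28 [-0.148  0.009]
1.38 [-0.16   0.002]
1.48 [-0.171 -0.007]
1.58 [-0.182 -0.016]
1.68 [-0.191 -0.027]
```

```bash
python3 -m jog '[[0,0,0,0,0,0,0],[0,0,0,0,0,0,0],[0,0,0,0,0,0,0],[0,0,0,0,0,0,0],[0,0,0,0,0,0,0],[0,0,0,0,0,0,0]]'; python3 -m jog '[[0,0,-0.012,-0.008,0,0,0],[0,0,-0.024,-0.014,0,0,0],[0,0,-0.038,-0.019,0,0,0],[0,0,-0.051,-0.023,0,0,0],[0,0,-0.065,-0.025,0,0,0],[0,0,-0.079,-0.026,0,0,0],[0,0,-0.094,-0.025,0,0,0],[0,0,-0.108,-0.023,0,0,0],[0,0,-0.121,-0.020,0,0,0],[0,0,-0.135,-0.015,0,0,0],[0,0,-0.148,-0.009,0,0,0],[0,0,-0.160,-0.002,0,0,0],[0,0,-0.171,0.007,0,0,0],[0,0,-0.182,0.016,0,0,0],[0,0,-0.189,0.025,0,0,0],[0,0,-0.189,0.025,0,0,0],[0,0,-0.189,0.025,0,0,0]]'; python3 - <<'E'
from h import *
stat()
viewer.capture("side");viewer.capture("scene")
for c in ("side","scene"):
  for t in ("gate_bar","carrier","carrier_tab"):
    print(c,t,[(np.round(inv(r["xyz"]),4).tolist(),round(r["p"],2)) for r in models.tip_of(c,t)])
E
```

```text
time_s: 6.05
position: [0.6752, -0.0861, 0.1365]
tcp_rot: [[-0.057, 0.998, 0.001], [0.998, 0.057, 0.0], [-0.0, 0.001, -1.0]]
force: [1.0, 0.6, -2.0]
opening: 0.1
grasp_force: 30.0
time_s: 8.18
position: [0.4867, -0.0971, 0.1117]
tcp_rot: [[-0.057, 0.998, 0.001], [0.998, 0.057, -0.0], [-0.0, 0.001, -1.0]]
force: [3.9, 1.2, 5.8]
opening: 0.102
grasp_force: 30.0
8.175 st-frame TCP [-0.1076 -0.0014  0.1117] F [3.9 1.2 5.8] op 0.102 gf 30.00438541173935 j [-24.  32. 107.   0.  42. -28.]
side gate_bar [([-0.1093, 0.002, 0.1172], 0.55), ([0.0529, -0.0002, 0.0385], 0.36)]
side carrier [([-0.2001, -0.0081, -0.0037], 0.74), ([0.0976, 0.0016, 0.0112], 0.67), ([0.0012, -0.0006, 0.0235], 0.35), ([0.1945, 0.0026, 0.0326], 0.34)]
side carrier_tab [([-0.1513, -0.0017, 0.0211], 0.62), ([-0.1088, -0.17, 0.0259], 0.6), ([0.1934, -0.0001, 0.0331], 0.59)]
scene gate_bar [([-0.1105, -0.0015, 0.118], 0.97)]
scene carrier [([-0.0739, -0.2085, -0.0021], 0.9), ([0.0942, 0.0015, 0.012], 0.78), ([-0.204, -0.0059, -0.0036], 0.64), ([-0.0891, -0.3424, -0.0007], 0.26), ([-0.0015, 0.0002, 0.002], 0.16)]
scene carrier_tab [([0.0486, -0.0006, 0.0364], 0.65), ([-0.1544, -0.0058, 0.0266], 0.65), ([-0.1078, -0.1714, 0.0243], 0.61), ([0.0524, -0.3614, 0.0008], 0.4)]
```

```bash
python3 -m jog '[[0.3,0,0,0,0,0,0],[0.3,0,0,0,0,0,0],[0.3,0,0,0,0,0,0],[0.3,0,0,-0.05,0,0,0],[0.3,0,0,-0.1,0,0,0],[0.1,0.001,0.04,-0.1,0,0,-10],[0.1,0.001,0.08,-0.1,0,0,-20],[0.1,0.001,0.128,-0.1,0,0,-30],[0.1,0.001,0.128,-0.1,0,0,-40],[0.1,0.001,0.128,-0.1,0,0,-50],[0.1,0.001,0.128,-0.1,0,0,-60],[0.1,0.001,0.128,-0.1,0,0,-70],[0.1,0.001,0.128,-0.1,0,0,-80],[0.1,0.001,0.128,-0.1,0,0,-90],[0.1,0.001,0.128,-0.1,0,0,-90]]'; python3 - <<'E'
from h import *
stat()
print(row(S(.02,0,.048),Rt(90)))
a,d=viewer.capture("scene"); 
viewer.capture("side"); b,_=viewer.capture("wrist"); cv2.imwrite("pics/w2.png",b)
for c in ("side","scene","wrist"):
  for t in ("gate_bar","carrier","carrier_tab"):
    print(c,t,[(np.round(inv(r["xyz"]),4).tolist(),round(r["p"],2)) for r in models.tip_of(c,t)])
E
```

```text
time_s: 10.45
position: [0.6132, -0.0884, 0.2108]
tcp_rot: [[-0.998, -0.055, -0.002], [-0.055, 0.998, 0.001], [0.002, 0.001, -1.0]]
force: [-0.5, -0.2, 0.5]
opening: 0.101
grasp_force: 0.0
10.45 st-frame TCP [ 0.0192 -0.      0.2108] F [-0.5 -0.2  0.5] op 0.101 gf 0.0 j [ -19.   31.   84.   -0.   65. -112.]
([-0.0012, -0.0001, 0.1628], [0.0, -0.1, -0.1])
side gate_bar [([-0.1072, 0.0023, 0.1154], 0.87), ([0.1908, 0.0026, 0.0346], 0.4)]
side carrier [([0.1011, 0.0026, 0.0134], 0.69), ([-0.2006, -0.0053, 0.0007], 0.57), ([-0.078, -0.2074, 0.0044], 0.55)]
side carrier_tab [([-0.1502, -0.0038, 0.0228], 0.94), ([-0.1119, -0.1682, 0.0276], 0.91), ([0.0513, 0.0019, 0.0385], 0.86), ([-0.2365, -0.3965, 0.0008], 0.24)]
scene gate_bar [([0.0543, -0.3626, 0.0047], 0.66), ([-0.1089, -0.0019, 0.1186], 0.56)]
scene carrier [([-0.0789, -0.2084, 0.0016], 0.91), ([-0.2016, -0.0078, -0.0049], 0.81), ([0.0982, 0.0031, 0.012], 0.69)]
scene carrier_tab [([-0.153, -0.0085, 0.0231], 0.98), ([-0.1075, -0.1701, 0.0255], 0.83), ([0.0477, 0.0018, 0.0348], 0.77), ([0.0016, -0.0002, 0.0011], 0.59)]
wrist gate_bar [([-0.1058, -0.0019, 0.1168], 0.74)]
wrist carrier [([-0.0777, -0.2095, 0.003], 0.79), ([0.0949, -0.0017, 0.0159], 0.78)]
wrist carrier_tab [([0.0493, -0.0007, 0.0408], 0.97), ([-0.1102, -0.1694, 0.0244], 0.7)]
```

View pics/w2.png

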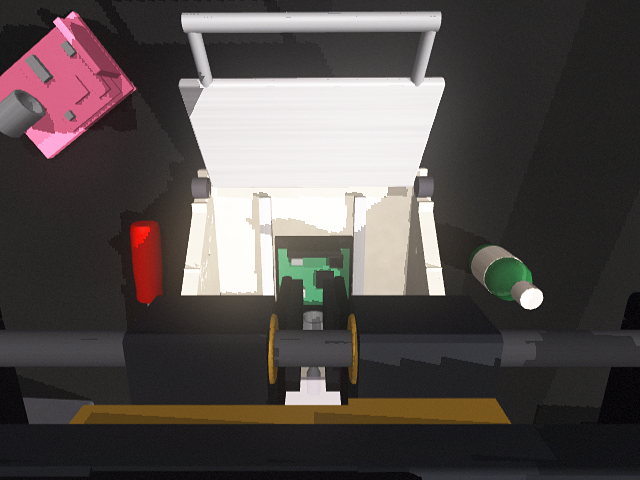

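The gate is down: bar at row 22, leaf from row 80 to 185. The carrier sits between the rails with its tab edge at (313,240). I check the wrist camera's clearance before descending.

```bash
python3 - <<'E'
from h import *
M=np.linalg.inv(viewer.camera_info("wrist")["world_to_cam"]); print("cam rel TCP (station)",inv(M[:3,3])-inv(bot.read_state()["position"]))
E
python3 -m jog '[[0.1,0,0,0.05,0,0,0],[0.1,0,0,0.1,0,0,0],[0.1,0,0,0.13,0,0,0],[0.1,0,0,0.163,0,0,0],[0.1,0,0,0.163,0,0,0]]'
```

```text
cam rel TCP (station) [-0.08071459 -0.00017316  0.1504476 ]
time_s: 11.68
position: [0.6119, -0.0879, 0.0461]
tcp_rot: [[-0.998, -0.057, -0.006], [-0.057, 0.998, 0.002], [0.006, 0.002, -1.0]]
force: [0.4, 0.6, 0.4]
opening: 0.101
grasp_force: 0.0
```

```bash
python3 -m jog '[[0.1,-0.01,0,0,0,0,0],[0.1,-0.018,0,0,0,0,0],[0.1,-0.024,0,0,0,0,0],[0.1,-0.03,0,0,0,0,0],[0.1,-0.036,0,0,0,0,0],[0.1,-0.042,0,0,0,0,0],[0.1,-0.048,0,0,0,0,0],[0.1,-0.054,0,0,0,0,0],[0.1,-0.06,0,0,0,0,0],[0.1,-0.065,0,0,0,0,0],[0.1,-0.065,0,0,0,0,0]]'; python3 - <<'E'
from h import *
stat()
for k in ("side","scene","wrist"):
  viewer.capture(k)
  for t in ("carrier","gate_bar"): print(k,t,[(np.round(inv(r["xyz"]),4).tolist(),round(r["p"],2)) for r in models.tip_of(k,t)][:3])
E
```

```text
time_s: 13.05
position: [0.6799, -0.0849, 0.0485]
tcp_rot: [[-0.998, -0.057, 0.002], [-0.057, 0.998, -0.0], [-0.002, -0.0, -1.0]]
force: [0.3, 0.2, -0.4]
opening: 0.097
grasp_force: 0.0
13.05 st-frame TCP [ 0.086  -0.0004  0.0485] F [ 0.3  0.2 -0.4] op 0.097 gf 0.0 j [ -16.   48.   80.    0.   53. -110.]
side carrier [([-0.0743, -0.2083, 0.0049], 0.92), ([-0.1991, -0.0071, -0.0045], 0.74), ([0.1504, 0.0001, 0.0115], 0.63)]
side gate_bar [([-0.1089, 0.0031, 0.1181], 0.68)]
scene carrier [([-0.0813, -0.207, -0.0023], 0.94), ([-0.2045, -0.0071, -0.0016], 0.92)]
scene gate_bar [([-0.1085, -0.0029, 0.1198], 0.83)]
wrist carrier [([0.1486, -0.0042, 0.0128], 0.96), ([0.0728, 0.1638, -0.0005], 0.22)]
wrist gate_bar []
```

```bash
python3 -m jog '[[0.1,-0.002,0,0,0,0,0],[0.1,-0.004,0,0,0,0,0],[0.1,-0.005,0,0,0,0,0],[0.1,-0.005,0,0,0,0,0]]'
```

```text
time_s: 14.0
position: [0.6803, -0.0847, 0.0484]
tcp_rot: [[-0.998, -0.058, -0.008], [-0.058, 0.998, 0.0], [0.008, 0.001, -1.0]]
force: [-7.0, -2.0, 5.6]
opening: 0.094
grasp_force: 3.8
```

```bash
python3 -m jog '[[0.1,-0.003,0,0,0,0,0],[0.1,-0.005,0,0,0,0,0],[0.1,-0.005,0,0,0,0,0],[0.1,-0.005,0,0,0,0,0]]'; python3 -m jog '[[0.1,0.015,0,0,0,0,0],[0.1,0.03,0,0,0,0,0],[0.1,0.06,0,0,0,0,0],[0.1,0.06,0,-0.06,0,0,0],[0.1,0.06,0,-0.12,0,0,0],[0.1,0.06,0,-0.17,0,0,0],[0.1,0.06,0,-0.17,0,0,0]]'; python3 - <<'E'
from h import *
stat()
for k in ("side","scene","wrist"):
  a,_=viewer.capture(k)
  for t in ("carrier","carrier_tab","gate_bar"): print(k,t,[(np.round(inv(r["xyz"]),4).tolist(),round(r["p"],2)) for r in models.tip_of(k,t)][:3])
cv2.imwrite("pics/w3.png",a)
print(row(S(-.1085,0,.22),Rt(0)))
E
```

```text
time_s: 14.5
position: [0.6805, -0.0847, 0.0484]
tcp_rot: [[-0.998, -0.059, -0.019], [-0.059, 0.998, 0.001], [0.019, 0.002, -1.0]]
force: [-16.2, -4.2, 13.1]
opening: 0.099
grasp_force: 8.6
time_s: 15.38
position: [0.6326, -0.0887, 0.2242]
tcp_rot: [[-0.998, -0.057, 0.012], [-0.057, 0.998, -0.004], [-0.012, -0.004, -1.0]]
force: [0.3, 0.6, -0.1]
opening: 0.1
grasp_force: 0.0
15.375 st-frame TCP [ 0.0385 -0.0014  0.2242] F [ 0.3  0.6 -0.1] op 0.1 gf 0.0 j [ -18.   32.   81.    0.   67. -111.]
side carrier [([-0.0797, -0.2068, 0.0054], 0.95), ([-0.1988, -0.0087, -0.0019], 0.8), ([0.1506, 0.0022, 0.0117], 0.76)]
side carrier_tab [([0.1021, -0.0004, 0.0431], 0.91), ([-0.1087, -0.171, 0.0285], 0.77), ([-0.151, -0.0028, 0.023], 0.62)]
side gate_bar [([-0.1104, 0.0021, 0.1152], 0.88)]
scene carrier [([-0.201, -0.0067, 0.0003], 0.97), ([-0.0798, -0.2111, -0.0023], 0.8)]
scene carrier_tab [([-0.1545, -0.0092, 0.0249], 0.8), ([-0.1075, -0.1714, 0.0256], 0.76), ([0.0965, -0.0002, 0.0356], 0.45)]
scene gate_bar [([-0.1085, -0.0011, 0.1153], 0.78)]
wrist carrier [([-0.079, -0.21, 0.0029], 0.85), ([0.149, -0.0045, 0.0179], 0.83)]
wrist carrier_tab [([0.1002, -0.0026, 0.039], 0.66), ([-0.1083, -0.1716, 0.026], 0.57), ([-0.0004, -0.0018, 0.0001], 0.26)]
wrist gate_bar []
([0.1434, 0.0002, -0.0019], [-0.0, -0.1, 90.0])
```

View pics/w3.png

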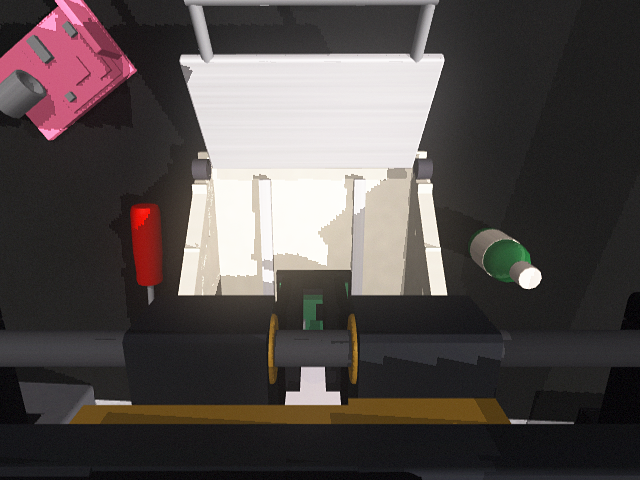

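The carrier tab is now at row 270, well in, and the rails in front of it are empty. It reads home from all cameras and stopped hard at 16 N. Next I re-grip the bar.

```bash
python3 -m jog '[[0.35,0.04,0,0,0,0,10],[0.35,0.08,0,0,0,0,20],[0.35,0.12,0,0,0,0,30],[0.35,0.146,0,0,0,0,40],[0.35,0.146,0,0,0,0,50],[0.35,0.146,0,0,0,0,60],[0.35,0.146,0,0,0,0,70],[0.35,0.146,0,0,0,0,80],[0.35,0.146,0,0,0,0,90],[0.35,0.146,0,0,0,0,90],[0.35,0.146,0,0,0,0,90]]'; python3 - <<'E'
from h import *
stat()
print(row(S(-.108,0,.113),Rt(0)))
for k in ("side","scene"):
  viewer.capture(k)
  for t in ("gate_bar",): print(k,t,[(np.round(inv(r["xyz"]),4).tolist(),round(r["p"],2)) for r in models.tip_of(k,t)][:3])
E
```

```text
time_s: 17.35
position: [0.4832, -0.0961, 0.2186]
tcp_rot: [[-0.06, 0.998, 0.0], [0.998, 0.06, -0.0], [-0.0, 0.0, -1.0]]
force: [0.9, -0.0, -0.0]
opening: 0.352
grasp_force: 0.0
17.35 st-frame TCP [-0.111  -0.0003  0.2186] F [ 0.9 -0.  -0. ] op 0.352 gf 0.0 j [-24.  21. 102.  -0.  57. -28.]
([0.0003, 0.003, 0.1056], [0.0, 0.0, 0.1])
side gate_bar [([-0.1099, 0.0017, 0.1134], 0.93), ([0.1932, 0.0028, 0.0337], 0.46)]
scene gate_bar [([-0.1102, -0.0028, 0.1165], 0.73), ([-0.012, 0.5735, 0.0021], 0.27)]
```

Descend, close, and read.

```bash
python3 -m jog '[[0.35,0,0.003,0.03,0,0,0],[0.35,0,0.003,0.06,0,0,0],[0.35,0,0.003,0.085,0,0,0],[0.35,0,0.003,0.106,0,0,0],[0.35,0,0.003,0.106,0,0,0],[0,0,0.003,0.106,0,0,0],[0,0,0.003,0.106,0,0,0],[0,0,0.003,0.106,0,0,0],[0,0,0.003,0.106,0,0,0],[0,0,0.003,0.106,0,0,0],[0,0,0.003,0.106,0,0,0],[0,0,0.003,0.106,0,0,0]]'; python3 - <<'E'
from h import *
stat()
for g in np.append(np.arange(1.55,-0.01,-0.1),[0,-.03]):
    a=np.pi/4-g; b=np.pi/4-1.65; print(round(g,2),np.round([.142*(np.sin(a)-np.sin(b)),-.142*(np.cos(a)-np.cos(b))],3))
E
```

```text
time_s: 19.05
position: [0.4866, -0.0961, 0.1133]
tcp_rot: [[-0.057, 0.998, 0.001], [0.998, 0.057, -0.001], [-0.001, 0.001, -1.0]]
force: [-0.3, -0.6, 6.8]
opening: 0.101
grasp_force: 30.0
19.05 st-frame TCP [-0.1076 -0.0005  0.1133] F [-0.3 -0.6  6.8] op 0.101 gf 30.001240074634552 j [-24.  31. 107.  -0.  42. -27.]
1.55 [ 0.01 -0.01]
1.45 [ 0.02 -0.02]
1.35 [ 0.032 -0.028]
1.25 [ 0.044 -0.035]
1.15 [ 0.057 -0.041]
1.05 [ 0.071 -0.045]
0.95 [ 0.085 -0.048]
0.85 [ 0.099 -0.05 ]
0.75 [ 0.113 -0.05 ]
0.65 [ 0.127 -0.049]
0.55 [ 0.141 -0.046]
0.45 [ 0.155 -0.042]
0.35 [ 0.168 -0.037]
0.25 [ 0.18 -0.03]
0.15 [ 0.192 -0.022]
0.05 [ 0.203 -0.013]
0.0 [ 0.208 -0.008]
-0.03 [ 0.211 -0.005]
```

```bash
python3 -m jog '[[0,0,0.010,-0.010,0,0,0],[0,0,0.020,-0.020,0,0,0],[0,0,0.032,-0.028,0,0,0],[0,0,0.044,-0.035,0,0,0],[0,0,0.057,-0.041,0,0,0],[0,0,0.071,-0.045,0,0,0],[0,0,0.085,-0.048,0,0,0],[0,0,0.099,-0.050,0,0,0],[0,0,0.113,-0.050,0,0,0],[0,0,0.127,-0.049,0,0,0],[0,0,0.141,-0.046,0,0,0],[0,0,0.155,-0.042,0,0,0],[0,0,0.168,-0.037,0,0,0],[0,0,0.180,-0.030,0,0,0],[0,0,0.192,-0.022,0,0,0],[0,0,0.203,-0.013,0,0,0],[0,0,0.210,-0.006,0,0,0],[0,0,0.212,-0.004,0,0,0],[0,0,0.212,-0.004,0,0,0]]'; python3 - <<'E'
from h import *
stat()
for k in ("side","scene"):
  viewer.capture(k)
  for t in ("gate_bar","carrier"): print(k,t,[(np.round(inv(r["xyz"]),4).tolist(),round(r["p"],2)) for r in models.tip_of(k,t)][:3])
E
```

```text
time_s: 21.42
position: [0.6949, -0.084, 0.1194]
tcp_rot: [[-0.058, 0.998, -0.007], [0.998, 0.058, -0.001], [-0.0, -0.007, -1.0]]
force: [-13.7, -2.1, 19.8]
opening: 0.1
grasp_force: 30.0
21.425 st-frame TCP [ 0.1011 -0.0003  0.1194] F [-13.7  -2.1  19.8] op 0.1 gf 30.005294680595398 j [-16.  43.  75.  -0.  62. -19.]
side gate_bar [([0.0998, 0.0023, 0.1204], 0.75)]
side carrier [([-0.2017, -0.0102, -0.002], 0.77), ([0.1515, 0.0019, 0.0127], 0.73), ([-0.0761, -0.2102, 0.006], 0.69)]
scene gate_bar [([0.1018, 0.0009, 0.1255], 0.91)]
scene carrier [([-0.078, -0.212, -0.0011], 0.8), ([-0.204, -0.0083, -0.0018], 0.63), ([0.1121, -0.1538, -0.0032], 0.21)]
```

```bash
python3 -m jog '[[0.35,0,0,0,0,0,0],[0.35,0,0,0,0,0,0],[0.35,0,0,0,0,0,0],[0.35,0,0,0,0,0,0],[0.35,0,0,-0.03,0,0,0],[0.35,0,0,-0.08,0,0,0],[0.35,0,0,-0.13,0,0,0],[0.35,0,-0.05,-0.18,0,0,0],[0.35,0,-0.05,-0.2,0,0,0],[0.35,0,-0.05,-0.2,0,0,0]]'; python3 - <<'E'
from h import *
stat()
for k in ("side","scene","wrist"):
  a,d=viewer.capture(k)
  for t in ("gate_bar","carrier"): print(k,t,[(np.round(inv(r["xyz"]),4).tolist(),round(r["p"],2)) for r in models.tip_of(k,t)][:3])
cv2.imwrite("pics/w4.png",a)
c=viewer.camera_info("wrist"); M=np.linalg.inv(c["world_to_cam"]); v,u=np.mgrid[0:480,0:640]
P=np.stack([(u-c["cx"])/c["fx"]*d,(v-c["cy"])/c["fy"]*d,d,np.ones_like(d)],-1)@M.T
W=inv(P[...,:3].reshape(-1,3)); m=(W[:,2]>.118)&(W[:,2]<.14)&(abs(W[:,1])<.07)&(W[:,0]>.05)&(W[:,0]<.13)
p=W[m]; print(len(p),np.median(p,0),p[:,2].max())
E
```

```text
time_s: 22.98
position: [0.6492, -0.087, 0.3195]
tcp_rot: [[-0.057, 0.998, 0.006], [0.998, 0.057, -0.002], [-0.002, 0.006, -1.0]]
force: [0.8, -0.4, -0.0]
opening: 0.345
grasp_force: 0.0
22.975 st-frame TCP [ 0.0552 -0.0006  0.3195] F [ 0.8 -0.4 -0. ] op 0.345 gf 0.0 j [-17.  28.  72.   0.  80. -21.]
side gate_bar [([0.1007, 0.0011, 0.1221], 0.77)]
side carrier [([-0.0777, -0.2115, 0.0032], 0.89), ([0.1506, 0.002, 0.0124], 0.86), ([-0.2026, -0.0082, -0.0019], 0.73)]
scene gate_bar [([0.1, 0.0019, 0.1265], 0.67)]
scene carrier [([-0.0798, -0.2099, 0.0004], 0.74), ([-0.2022, -0.0072, -0.0055], 0.65)]
wrist gate_bar [([0.1032, -0.0001, 0.1227], 0.97)]
wrist carrier [([0.1478, -0.0028, 0.0157], 0.9), ([-0.1989, -0.0042, -0.003], 0.85)]
1925 [0.09910303 0.00987341 0.12983868] 0.13283973652791622
```

View pics/w4.png

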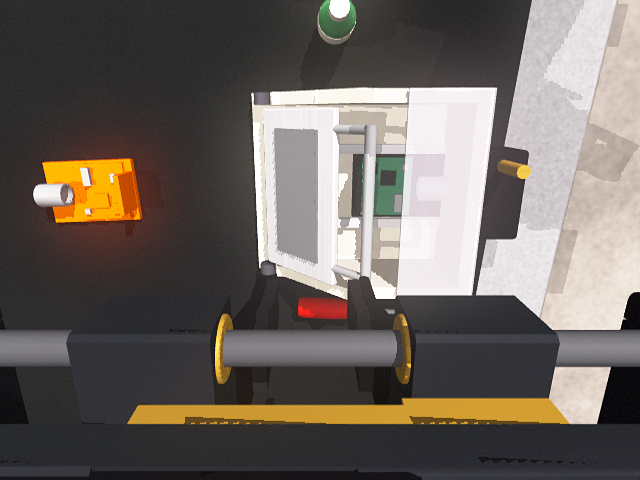

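The picture shows the gate shut, with its bar at (369,200), and the carrier pushed under the roof with its sleeve at (430,187). The bar position gives a gate angle of about 0.01 rad. The robot is clear of everything.

```bash
python3 -c "
from rig import workorder
print(workorder.hand_in())"
```

```text
the job is handed in; nothing more can be done
None
```

I pulled the gate fully down, pushed the carrier home, shut the gate again (about 0.01 rad by my measurement), and handed the job in at about 23 s; nothing else was touched that I could see, and no verdict came back.

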